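# Tip the reject bin by one turn of its hand wheel

### The arm

A 6-joint arm with a two-finger parallel gripper is mounted at the origin on the work surface. World frame = base frame: x ahead of the robot, y to its left, z up, the work surface at z = 0. Lengths are in m, angles in rad, forces in N, time in s.
With the tool pointing down it reaches from about 0.3 to 0.775 m from the base axis. Payload 14.6 kg.
Tool frame: the origin (TCP) lies on the centre line of the jaws, within the pads' length; the fingertips stand 25 mm ahead of it and the grasp point (between the pads) lies 6 mm ahead of it (ctrl.tip_reach is the distance from the TCP to the fingertips, in m); z points along the fingers, y is the line along which they close (so a half turn about z gives the same grasp; the last joint's range is limited). The gripper opens to 94 mm and grips with 3 to 60 N. Pads are 16 mm wide; open, the fingers measure 119 mm over their backs; the gripper's body (75 mm by 177 mm) begins 78 mm behind the grasp point.
Start: joints at [1.089, 0.3, 1.521, -0, 1.321, -0.067], TCP at [0.222, 0.503, 0.23] pointing down, gripper open.
Joint ranges: [-3.03, 3.03], [-0.79, 2.21], [0.23, 2.52], [-1.04, 4.18], [0, 3.07], [-2.55, 2.55]. Speed limits (rad/s): [2.22, 2.22, 2.57, 3.14, 3.14, 3.14].

### API

Orientations are given as [roll, pitch, yaw] about the fixed x, y, z axes, in that order (R = Rz(yaw) Ry(pitch) Rx(roll)).
In Python, from station import ctrl gives the robot as it stands. The module is installed in compiled form; this text tells all that it offers.
- The arm moves only by the tool apply_moves, never from a script. Its argument "deltas" is a list of rows, each a list of 7 numbers: the closure in counts, from 0 (fully open) to 255 (shut), then the shift along the world's x, y, z in cm, then the turn, a rotation vector about the world's x, y, z in rad. In form: [[jaw, tx, ty, tz, ax, ay, az], ...]. A call has 1 to 10 rows; each row shifts and turns the commanded pose from where the row before left it; what a row does not reach is not made up. A row lasts 1/10 s, in which the tool goes at most 50 mm and 8.59 degrees, less where a joint would pass 70% of its speed; a pose out of reach is approached as far as the arm can. A call with a gripper value outside its range is refused whole. The fingers move at their own pace and stop on an object; "grip_force" is the grip in N (left out, the last holds). Time passes only in rows, so rows that do not move let the fingers close. It gives the time, the measured TCP pose, the force, the opening and the grip force at its end, in the units of the state.
- ctrl.get_obs(): the state, without advancing time (a new reading comes with each control period).
- ctrl.camera(name): name is "side" or "top"; returns a dict with "img" (480x640x3 uint8, red, green, blue), "K" (3x3 intrinsics, pixels), "pose" (4x4, takes a point from camera to world coordinates). Camera axes: x right, y up, looking along -z (the intrinsics and any distortion apply to the point x, -y, -z); pixel columns grow to the right and rows downward; lengths in m; the calibration is good to about 2 mm. A picture is of the moment at which its call begins. There is no depth.
- ctrl.hand_in(): hands the job in; it is judged then, once.
The state is a dict: "time_s": time; "qpos": joint angles; "joint_vel": joint speeds; "tau": joint torques, N m; "ee_pos": TCP position; "eef_rot": TCP orientation; "force": force on the tool from outside, world axes, zero at the start; "moment": the same for the moment, N m; "grip_width": finger opening in m; "grip_force": force on a finger pad.
Only numpy, scipy, OpenCV 4.12 (cv2) and the standard library are available. Lean on these libraries where they do the work, as an engineer would, in place of code of your own. Each camera call takes 0.05 s, during which the arm holds its last target. There are 200 camera calls.

### The job

Empty the tilting tin reject bin into the scrap tray below it: with a finger, push the hand wheel round by its upright handle, clockwise as seen from above, through exactly one full turn, so that the handle comes back in line with the fixed steel pointer at the rim and the cracked regulator and the bent brass stem have dropped into the tray. Only push: do not squeeze the handle, do not turn the wheel backwards or on past the pointer, do not touch the bin or the rejects, and leave the knob cap, the sleeve and the spanner where they lie. Finish with the hand clear.

Things in the scene. Friction and masses are not known exactly. Their poses are not given: they have to be found in the camera images.
- wheel (a joint): Turning angle of the hand wheel in rad about its vertical axis: 0 at the start, when the handle stands at the pointer, growing clockwise as seen from above; one full turn is 6.283. The wheel neither springs back nor coasts, and there is no stop at one turn. A gear tilts the bin a quarter as far as the wheel turns. Pushing the handle takes about 3 to 7 N.
- wheel_hub (a point): The centre of the hand wheel, on its axis, 160 mm above the ledge. The wheel is level, of dark steel, 144 mm over the rim; the rim is a 14 mm round bar on a circle of radius 65 mm with its top 167 mm above the ledge; three spokes 11 mm thick; a hub of radius 18 mm whose top is 168 mm above the ledge. It sits on a grey round pedestal of radius 42 mm. The middle of the bin lies 300 mm from this axis on the stand's +y side.
- handle: The upright black round handle on the wheel's rim, at the end of one spoke: diameter 22 mm, rising to 211 mm above the ledge. Origin at its foot, on its own centre line, 65 mm from the wheel axis and 165 mm above the ledge; z up. It goes round with the wheel and also spins freely about its own centre line, so only its position matters.
- pedestal: The fixed round grey pedestal under the wheel. Origin on the wheel axis at ledge level; its x axis points horizontally along the fixed steel pointer, which is 14 mm wide and ends in an upright tab standing 87 to 119 mm from the axis, just outside the rim, up to 161 mm above the ledge (lower than the rim's top). May point any way.
- stand: The fixed steel stand that carries the pedestal, the bin and the tray. Origin at ledge level under the wheel axis, z up; its y axis points along the shaft from the wheel to the bin, its x axis the way the bin tips.
- bin: The tilting tin bin, 170 mm wide, 195 mm long, 75 mm deep, with a sloping front lip. Origin on the hinge pin under its front lip, at the middle of its width, 130 mm above the ledge; level at the start (its own z axis up), standing on its nose after one turn of the wheel (tilted a quarter turn about its y axis, rear rising to 300 mm above the ledge).
- tray_floor (a point): Centre of the inner floor of the open aluminium scrap tray fixed to the stand below the bin's lip; inside 272 mm along the stand's x, 176 mm along its y, walls 46 mm above this floor. Axes as the stand's.
- regulator: The cracked grey regulator, a round body of 56 mm diameter and 34 mm height with side nozzles, 90 mm over all. Origin at the middle of its underside. Loose; lies in the bin at the start.
- stem: The bent brass stem, a 12 mm round rod about 80 mm long with a kink. Origin at its underside. Loose; lies in the bin at the start.
- cap: Bystander: blue plastic knob cap, 38 mm diameter, 22 mm high, loose on the ledge. Origin at its underside.
- sleeve: Bystander: aluminium adapter sleeve, an upright tube of 32 mm diameter, 40 mm high, loose on the ledge. Origin at its underside.
- spanner: Bystander: steel spanner 160 mm long lying loose on the ledge. Origin at its underside.
Not all that is in view belongs to the job. Of the things that look like the regulator, the larger one is meant.

How it is judged:
On the way, in this order (a step that is already met when the one before it is completed fails the run):
1. the wheel is past a sixth of a turn, clockwise, with a finger pushing on the handle (value of joint wheel above 1.05 rad and contact force between the fingers and handle above 0.2 N).
2. the wheel is past half a turn with a finger pushing on the handle (value of joint wheel above 3.3 rad and contact force between the fingers and handle above 0.2 N).
At the end, for the whole second after the job is handed in: The wheel has turned clockwise through one turn within 0.16 rad (the handle within about 10 mm of the pointer's line) and is at rest; the regulator and the stem both lie at rest in the scrap tray (value of joint wheel between 6.1232 and 6.4432 rad and velocity of joint wheel between -0.05 and 0.05 rad/s and x of regulator in the frame of tray_floor between -0.14 and 0.14 m and y of regulator in the frame of tray_floor between -0.095 and 0.095 m and z of each of regulator, stem in the frame of tray_floor below 0.055 m and x of stem in the frame of tray_floor between -0.14 and 0.14 m and y of stem in the frame of tray_floor between -0.095 and 0.095 m and linear speed of each of regulator, stem below 0.03 m/s); the robot touches nothing.
It fails at once if the wheel is turned on past one turn by more than 0.4 rad (value of joint wheel above 6.6832 rad).
It fails at once if the wheel is turned backwards by more than 0.25 rad (value of joint wheel below -0.25 rad).
It fails at once if the handle is squeezed or struck with more than 25 N (contact force between the fingers and handle above 25 N).
It fails at once if the robot touches the bin, the regulator or the stem (contact force between any of the fingers, the arm and bin above 2 N or contact force between any of the fingers, the arm and regulator above 1 N or contact force between any of the fingers, the arm and stem above 1 N).
It fails at once if the cap, the sleeve or the spanner is moved by more than 20 mm (distance of any of cap, sleeve, spanner from where it was at the start of the episode above 0.02 m).
It also fails if it takes over 50 s, if anything falls off the work surface, if the arm or the gripper's body presses on something with over 40 N, if the wrist force passes 120 N, or if a joint passes its speed limit or range.

## Working session

There is one attempt and no reset: what is moved stays moved. The work goes in short steps, Python scripts to look and compute and a tool call to move; the robot and the scene stay as the last step left them, time stands still between calls to the robot, and variables do not carry over. Pictures are saved under pics/ and viewed, at most 10 in all, crops included, and the job is handed in when it is done.

Besides the shell and the picture viewer there is one more tool, called after ">>>" as name([rows], argument=value, ...), one row to a line, values as JSON. apply_moves: Moves the arm, as the interface text tells. Its arguments: {"type":"object","properties":{"deltas":{"type":"array"},"grip_force":{"type":"number"}},"required":["deltas"]}

```bash
mkdir -p pics
python3 - <<'E'
from station import ctrl
import cv2,numpy as np
for n in("top","side"):
    c=ctrl.camera(n); cv2.imwrite(f"pics/{n}0.png",c["img"][:,:,::-1]); print(n,c["K"],c["pose"].round(4),[k for k in c])
o=ctrl.get_obs();print(o)
print(ctrl.tip_reach)
E
```

```text
top [[520.76868884   0.         326.70116849]
 [  0.         520.76868884 230.56979534]
 [  0.           0.           1.        ]] [[-0.007   0.9924 -0.1228  0.4185]
 [-0.9999 -0.006   0.0085 -0.0219]
 [ 0.0076  0.1228  0.9924  0.9658]
 [ 0.      0.      0.      1.    ]] ['img', 'K', 'pose']
side [[583.96522126   0.         317.42451424]
 [  0.         583.96522126 242.97343707]
 [  0.           0.           1.        ]] [[ 0.9884  0.1071 -0.1073  0.3942]
 [-0.1509  0.6296 -0.7621 -0.9588]
 [-0.014   0.7695  0.6385  0.8833]
 [ 0.      0.      0.      1.    ]] ['img', 'K', 'pose']
{'time_s': 0.1, 'qpos': array([ 1.08939882e+00,  3.00422045e-01,  1.52148583e+00, -5.45360191e-06,
        1.32070614e+00, -6.65986356e-02]), 'joint_vel': array([-0.00152263, -0.00194504, -0.00203821,  0.001824  , -0.00090505,
        0.00057883]), 'tau': array([-7.55140377e-05, -5.32656884e+01, -3.53276610e+01,  7.09116552e-02,
        2.35636916e-02, -1.14385380e-04]), 'ee_pos': array([0.22156426, 0.50318075, 0.22995352]), 'eef_rot': array([-3.14057320e+00, -6.27007118e-05,  2.72679510e+00]), 'force': array([ 0.055087  ,  0.23567111, -0.18987046]), 'moment': array([ 0.01054071, -0.0028041 , -0.04137053]), 'grip_force': 0.0, 'grip_width': 0.09411292822642268}
0.025
```

View pics/top0.png

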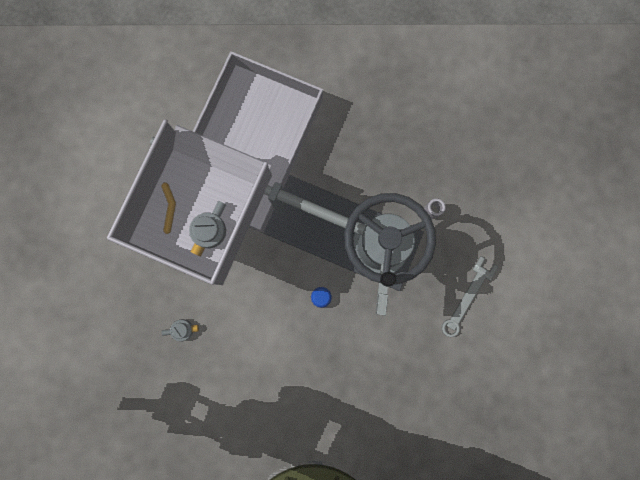

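View pics/side0.png

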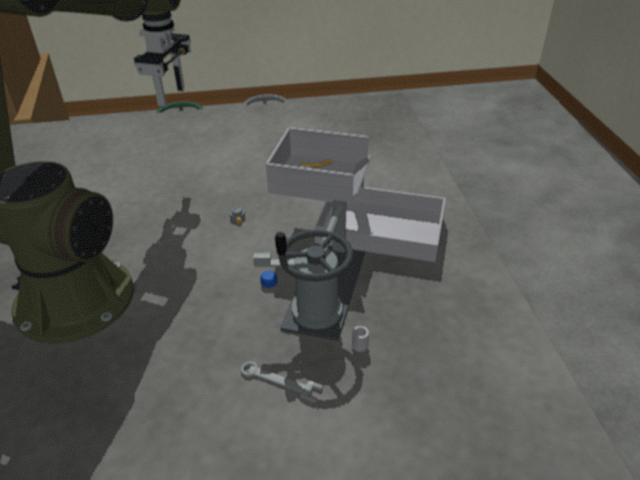

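The top view shows the hub at about (390,238), the handle top at (388,279), the pointer running to (382,305), and the bin upper left. In the side view the hub is at about (316,252) and the handle top at (280,236).

```bash
cat > h.py <<'E'
import numpy as np,cv2
from station import ctrl
def ray(c,uv):
    d=np.linalg.inv(c["K"])@[uv[0],uv[1],1.]; d=c["pose"][:3,:3]@(d*[1,-1,-1]); return c["pose"][:3,3],d/np.linalg.norm(d)
def plane(c,uv,z):
    o,d=ray(c,uv); return o+d*(z-o[2])/d[2]
def tri(a,ua,b,ub):
    o1,d1=ray(a,ua);o2,d2=ray(b,ub)
    s=np.linalg.lstsq(np.c_[d1,-d2],o2-o1,rcond=None)[0]
    p,q=o1+s[0]*d1,o2+s[1]*d2; return (p+q)/2,np.linalg.norm(p-q)
E
python3 - <<'E'
from h import *
t=ctrl.camera("top");s=ctrl.camera("side")
print("hub tri",tri(t,(390,237),s,(316,252)),"handle",tri(t,(388,279),s,(280,236)))
print("hub",plane(t,(390,238),.168),"handle top",plane(t,(388.5,279),.211))
# rim outer: dark mask
g=t["img"].astype(int);
for a,b in(((345,238),(435,238)),((390,194),(390,284))):
    print(plane(t,a,.16),plane(t,b,.16))
print("pointer tip",plane(t,(382,311),.155),"cap",plane(t,(321,297),.022),"sleeve",plane(t,(436,207),.04),"shaft",plane(t,(275,192),.13))
for z,n,p in((0.2,"bin",[(165,122),(108,237),(217,283),(270,165)]),):
    for q in p: print(n,plane(t,q,z))
cv2.imwrite("pics/w.png",cv2.resize(t["img"][180:330,300:500,::-1],None,fx=4,fy=4,interpolation=2))
E
```

```text
hub tri (array([ 0.5076736 , -0.12682656,  0.16437165]), np.float64(0.0012330651414904014)) handle (array([ 0.44203851, -0.11728777,  0.2046534 ]), np.float64(0.0019780256202485387))
hub [ 0.50510135 -0.12628555  0.168     ] handle top [ 0.44085684 -0.11718143  0.211     ]
[ 0.50640406 -0.057208    0.16      ] [ 0.50553429 -0.19754928  0.16      ]
[ 0.57563719 -0.12886342  0.16      ] [ 0.43467506 -0.12576471  0.16      ]
pointer tip [ 0.39347606 -0.1131626   0.155     ] cap [ 0.41504402 -0.01888202  0.022     ] sleeve [ 0.57473326 -0.22734479  0.04      ] shaft [0.58584102 0.05481842 0.13      ]
bin [0.68076236 0.21572244 0.2       ]
bin [0.50569191 0.29413715 0.2       ]
bin [0.43706647 0.13237767 0.2       ]
bin [0.61316631 0.05611687 0.2       ]
```

View pics/w.png

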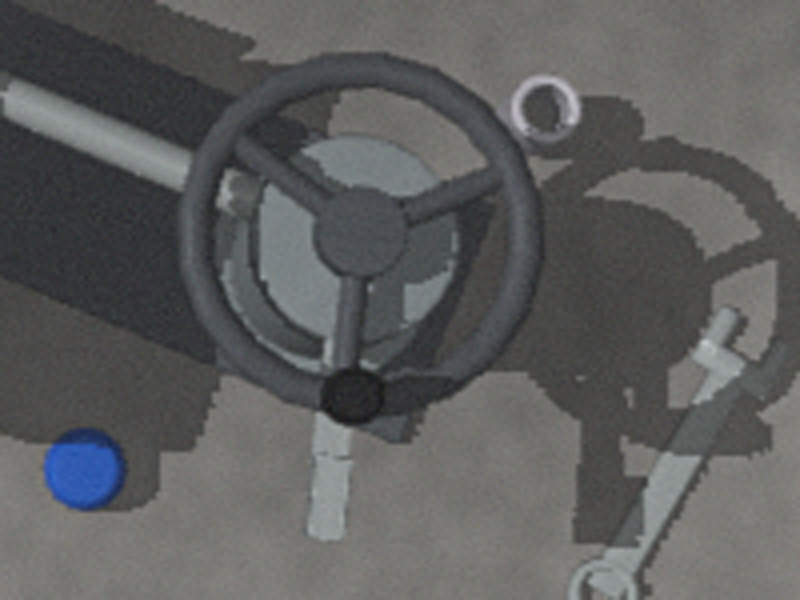

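>>> apply_moves([
  [255,0,0,3,0,0,0],
  [255,0,0,3,0,0,0],
  [255,0,0,3,0,0,0],
  [255,0,0,3,0,0,0],
  [255,1.07,-3.3,0,0,0,-0.09],
  [255,1.07,-3.3,0,0,0,-0.09],
  [255,1.07,-3.3,0,0,0,-0.09],
  [255,1.07,-3.3,0,0,0,-0.09],
  [255,1.07,-3.3,0,0,0,-0.09],
  [255,1.07,-3.3,0,0,0,-0.09],
], grip_force=20)

```text
time_s: 1.2
ee_pos: [0.2859, 0.304, 0.3504]
eef_rot: [3.142, 0.0, 2.183]
force: [0.4, 0.0, 0.1]
grip_width: 0.0172
grip_force: 0.0
```

>>> apply_moves([
  [255,1.07,-3.3,0,0,0,-0.09],
  [255,1.07,-3.3,0,0,0,-0.09],
  [255,1.07,-3.3,0,0,0,-0.09],
  [255,1.07,-3.3,0,0,0,-0.09],
  [255,1.07,-3.3,0,0,0,-0.09],
  [255,1.07,-3.3,0,0,0,-0.09],
  [255,1.07,-3.3,0,0,0,-0.09],
  [255,1.07,-3.3,0,0,0,-0.09],
  [255,1.07,-3.3,0,0,0,-0.03],
  [255,0,0,0,0,0,0],
])

```text
time_s: 2.2
ee_pos: [0.3827, 0.0057, 0.3501]
eef_rot: [-3.141, 0.0, 1.432]
force: [-0.1, 0.8, 0.3]
grip_width: 0.0004
grip_force: 0.0
```

>>> apply_moves([
  [255,1.07,-3.26,0,0,0,0],
  [255,1.07,-3.26,0,0,0,0],
  [255,1.07,-3.26,0,0,0,0],
  [255,1.07,-3.26,0,0,0,0],
  [255,1.07,-3.26,0,0,0,0],
  [255,0,0,-4,0,0,0],
  [255,0,0,-4,0,0,0],
  [255,0,0,-4,0,0,0],
  [255,0,0,-2.5,0,0,0],
  [255,0,0,0,0,0,0],
])

```text
time_s: 3.2
ee_pos: [0.4345, -0.1535, 0.2027]
eef_rot: [-3.136, -0.002, 1.438]
force: [0.4, -0.5, 0.0]
grip_width: 0.0003
grip_force: 0.0
```

Run:
```python
from h import *
o=ctrl.get_obs();print(o["ee_pos"],o["eef_rot"],o["qpos"].round(2))
t=ctrl.camera("top");s=ctrl.camera("side")
a=cv2.resize(t["img"][180:330,300:500],(400,300));b=cv2.resize(s["img"][170:320,200:400],(400,300))
cv2.imwrite("pics/a.png",np.hstack([a,b])[:,:,::-1])
# path: commanded tool centre vs wheel angle
hub=np.array([.506,-.127]);r=.065;th0=np.radians(172.3)
def tool(w,D=None):
    th=th0-w; u=np.array([np.cos(th),np.sin(th)]); tg=np.array([np.sin(th),-np.cos(th)])
    if D is None:  # handle just touches the 16 x 25 block turned as at the start
        x=lambda D:np.hypot(max(D*abs(np.cos(w))-.008,0),max(D*abs(np.sin(w))-.0125,0))
        D=min(d for d in np.arange(.012,.05,.0002) if x(d)>=.011)
    return hub+r*u-D*tg
W=np.arange(0,361,10)
P=np.array([tool(np.radians(w)) for w in W])
for w,p,d in zip(W,P*100,np.vstack([P[:1]-o["ee_pos"][:2],np.diff(P,axis=0)])*100): print(w,p.round(2),d.round(2))
```

```text
[ 0.43453648 -0.15346735  0.20272033] [-3.13629505e+00 -1.68014664e-03  1.43757710e+00] [-0.42  0.13  1.79  0.    1.22 -0.29]
0 [ 43.9  -13.71] [0.45 1.63]
10 [ 43.82 -12.57] [-0.09  1.14]
20 [ 43.9  -11.48] [0.08 1.09]
30 [ 44.11 -10.47] [0.22 1.02]
40 [44.42 -9.53] [0.31 0.93]
50 [44.96 -8.57] [0.54 0.96]
60 [45.73 -7.67] [0.77 0.9 ]
70 [46.77 -6.88] [1.04 0.79]
80 [47.94 -6.3 ] [1.17 0.58]
90 [49.13 -5.94] [1.19 0.36]
100 [50.29 -5.78] [1.16 0.16]
110 [51.41 -5.78] [ 1.12 -0.  ]
120 [52.52 -5.97] [ 1.11 -0.18]
130 [53.68 -6.43] [ 1.17 -0.46]
140 [54.79 -7.16] [ 1.11 -0.73]
150 [55.78 -8.2 ] [ 0.99 -1.03]
160 [56.52 -9.32] [ 0.74 -1.12]
170 [ 57.02 -10.5 ] [ 0.5  -1.18]
180 [ 57.3  -11.69] [ 0.28 -1.19]
190 [ 57.38 -12.83] [ 0.09 -1.14]
200 [ 57.3  -13.92] [-0.08 -1.09]
210 [ 57.09 -14.93] [-0.22 -1.02]
220 [ 56.78 -15.87] [-0.31 -0.93]
230 [ 56.24 -16.83] [-0.54 -0.96]
240 [ 55.47 -17.73] [-0.77 -0.9 ]
250 [ 54.43 -18.52] [-1.04 -0.79]
260 [ 53.26 -19.1 ] [-1.17 -0.58]
270 [ 52.07 -19.46] [-1.19 -0.36]
280 [ 50.91 -19.62] [-1.16 -0.16]
290 [ 49.79 -19.62] [-1.12  0.  ]
300 [ 48.68 -19.43] [-1.11  0.18]
310 [ 47.52 -18.97] [-1.17  0.46]
320 [ 46.41 -18.24] [-1.11  0.73]
330 [ 45.42 -17.2 ] [-0.99  1.03]
340 [ 44.68 -16.08] [-0.74  1.12]
350 [ 44.18 -14.9 ] [-0.5   1.18]
360 [ 43.9  -13.71] [-0.28  1.19]
```

View pics/a.png

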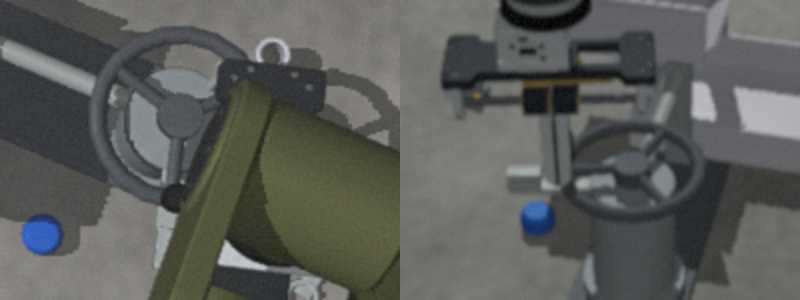

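Fingers stand on the push side of the handle. Begin with a gentle approach, then the first 30°.

>>> apply_moves([
  [255,0.15,0.55,0,0,0,0],
  [255,0.15,0.55,0,0,0,0],
  [255,0.15,0.55,0,0,0,0],
  [255,-0.05,0.57,0,0,0,0],
  [255,-0.04,0.57,0,0,0,0],
  [255,0.04,0.55,0,0,0,0],
  [255,0.04,0.55,0,0,0,0],
  [255,0.11,0.5,0,0,0,0],
  [255,0.11,0.5,0,0,0,0],
  [255,0,0,0,0,0,0],
])

```text
time_s: 4.3
ee_pos: [0.4425, -0.1054, 0.206]
eef_rot: [3.141, 0.001, 1.437]
force: [0.1, -0.6, 0.3]
grip_width: 0.0004
grip_force: 0.5
```

Run:
```python
from h import *
t=ctrl.camera("top");s=ctrl.camera("side")
a=cv2.resize(t["img"][180:330,300:500],(400,300));b=cv2.resize(s["img"][170:320,200:400],(400,300))
cv2.imwrite("pics/b.png",np.hstack([a,b])[:,:,::-1])
```

```text
(no output)
```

View pics/b.png

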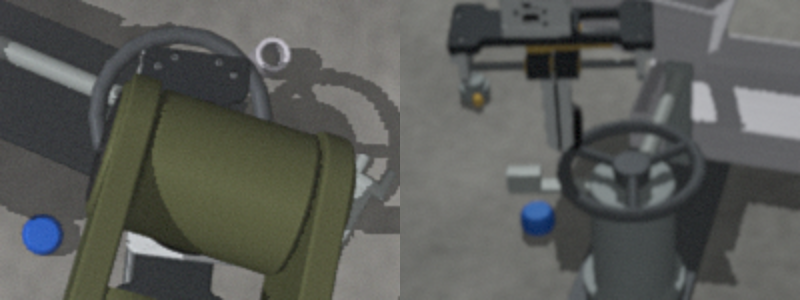

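The finger has pushed the handle to about 30° (side view: handle at (577,125), touching the finger's far side). Carrying on.

>>> apply_moves([
  [255,0.2,1.0,0,0,0,0],
  [255,0.54,0.96,0,0,0,0],
  [255,0.77,0.9,0,0,0,0],
  [255,1.04,0.79,0,0,0,0],
  [255,1.17,0.58,0,0,0,0],
  [255,1.19,0.36,0,0,0,0],
  [255,1.16,0.16,0,0,0,0],
  [255,1.12,0,0,0,0,0],
])

```text
time_s: 5.2
ee_pos: [0.5139, -0.0577, 0.2052]
eef_rot: [-3.139, -0.0, 1.437]
force: [-6.3, 0.3, 3.5]
grip_width: 0.0005
grip_force: 3.4
```

Run:
```python
from h import *
t=ctrl.camera("top");s=ctrl.camera("side")
a=cv2.resize(t["img"][40:340,100:500],(400,300));b=cv2.resize(s["img"][120:320,200:467],(400,300))
cv2.imwrite("pics/c.png",np.hstack([a,b])[:,:,::-1]);print(ctrl.get_obs()["ee_pos"],ctrl.get_obs()["force"])
```

```text
[ 0.51450003 -0.05795259  0.20501477] [-0.39022812  0.393268    0.02561068]
```

View pics/c.png

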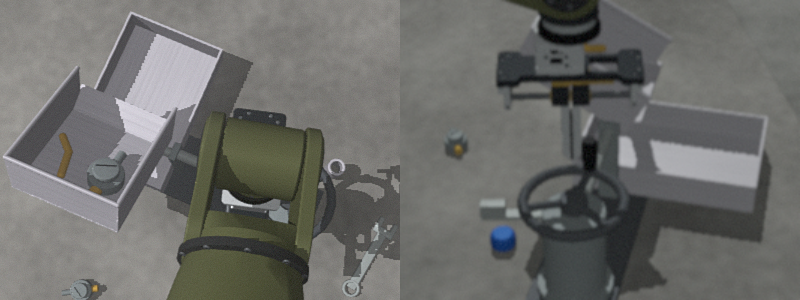

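The handle is at about 110° (side crop (590,152)), just ahead of the finger, and the bin is tilting. Continuing through half a turn.

>>> apply_moves([
  [255,1.07,-0.18,0,0,0,0],
  [255,1.17,-0.46,0,0,0,0],
  [255,1.11,-0.73,0,0,0,0],
  [255,0.99,-1.03,0,0,0,0],
  [255,0.74,-1.12,0,0,0,0],
  [255,0.5,-1.18,0,0,0,0],
  [255,0.28,-1.19,0,0,0,0],
  [255,0.09,-1.14,0,0,0,0],
  [255,-0.08,-1.09,0,0,0,0],
  [255,-0.22,-1.02,0,0,0,0],
])

```text
time_s: 6.3
ee_pos: [0.5703, -0.1491, 0.2052]
eef_rot: [-3.141, -0.002, 1.437]
force: [0.4, 6.5, -0.1]
grip_width: 0.0002
grip_force: 3.2
```

Run:
```python
from h import *
t=ctrl.camera("top");s=ctrl.camera("side")
a=cv2.resize(t["img"][40:340,100:500],(400,300));b=cv2.resize(s["img"][120:320,200:467],(400,300))
cv2.imwrite("pics/d.png",np.hstack([a,b])[:,:,::-1]);print(ctrl.get_obs()["ee_pos"],ctrl.get_obs()["force"])
```

```text
[ 0.57012207 -0.15017774  0.2052491 ] [ 0.1888619  -0.54638659  0.05757378]
```

View pics/d.png

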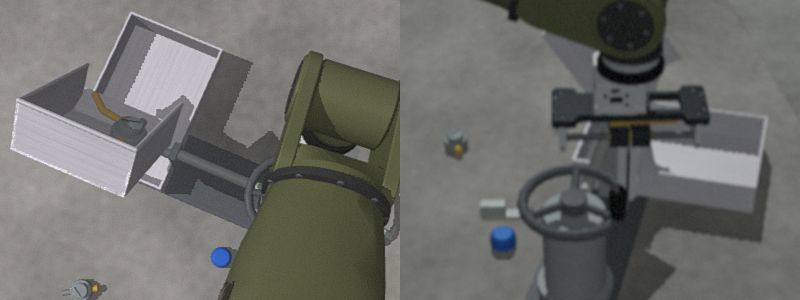

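The handle is at about 210° (side crop (617,200)), past the half turn under push, and the rejects are sliding towards the lip.

>>> apply_moves([
  [255,-0.31,-0.93,0,0,0,0],
  [255,-0.54,-0.96,0,0,0,0],
  [255,-0.77,-0.9,0,0,0,0],
  [255,-1.04,-0.79,0,0,0,0],
  [255,-1.17,-0.58,0,0,0,0],
  [255,-1.19,-0.36,0,0,0,0],
  [255,-1.16,-0.16,0,0,0,0],
  [255,-1.12,0,0,0,0,0],
  [255,-1.11,0.18,0,0,0,0],
  [255,-1.17,0.46,0,0,0,0],
])

```text
time_s: 7.4
ee_pos: [0.4741, -0.1903, 0.2055]
eef_rot: [3.141, 0.001, 1.437]
force: [2.5, -3.2, -0.5]
grip_width: 0.0008
grip_force: 2.2
```

Run:
```python
from h import *
t=ctrl.camera("top");s=ctrl.camera("side")
a=cv2.resize(t["img"][40:340,100:500],(400,300));b=cv2.resize(s["img"][120:320,200:467],(400,300))
cv2.imwrite("pics/e.png",np.hstack([a,b])[:,:,::-1]);print(ctrl.get_obs()["ee_pos"],ctrl.get_obs()["force"])
```

```text
[ 0.47367852 -0.18979314  0.20574498] [0.18782775 0.57943908 0.16552574]
```

View pics/e.png

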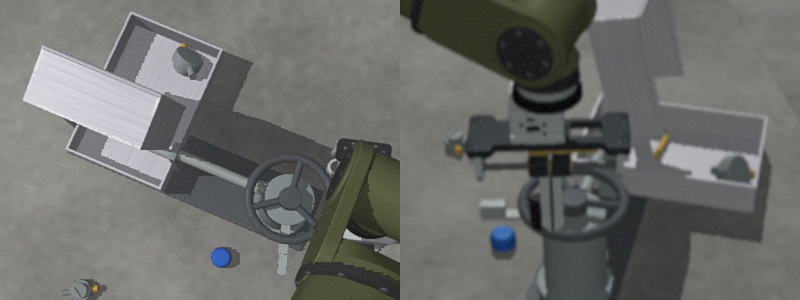

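The regulator lies in the tray and the stem is at the lip in the side crop (660,147). The handle is at about 310°. Finishing gently.

>>> apply_moves([
  [255,-1.0,0.73,0,0,0,0],
  [255,-0.99,1.03,0,0,0,0],
  [255,-0.74,1.12,0,0,0,0],
  [255,-0.26,0.6,0,0,0,0],
  [255,-0.24,0.58,0,0,0,0],
  [255,-0.14,0.5,0,0,0,0],
  [255,-0.1,0.5,0,0,0,0],
  [255,0,0,0,0,0,0],
])

```text
time_s: 8.3
ee_pos: [0.4402, -0.1388, 0.2054]
eef_rot: [-3.141, -0.001, 1.437]
force: [0.2, 0.1, -0.3]
grip_width: 0.0003
grip_force: 0.0
```

>>> apply_moves([
  [255,-0.1,-1,0,0,0,0],
  [255,-0.3,-2,0,0,0,0],
  [255,0,0,4,0,0,0],
  [255,0,0,4,0,0,0],
  [255,0,0,4,0,0,0],
  [255,-1,-4,0,0,0,0],
  [255,-1,-4,0,0,0,0],
  [255,-1,-4,0,0,0,0],
  [255,-1,-4,0,0,0,0],
  [255,0,0,0,0,0,0],
])

```text
time_s: 9.3
ee_pos: [0.3945, -0.3334, 0.3244]
eef_rot: [-3.14, -0.001, 1.433]
force: [-0.4, 1.3, 0.7]
grip_width: 0.0005
grip_force: 0.0
```

Run:
```python
from h import *
t=ctrl.camera("top");s=ctrl.camera("side")
a=cv2.resize(t["img"][20:320,100:500],(400,300));b=cv2.resize(t["img"][180:330,300:500],(400,300))
c=cv2.resize(s["img"][120:320,200:467],(400,300))
cv2.imwrite("pics/f.png",np.vstack([np.hstack([a,b]),np.hstack([c,c*0])])[:,:,::-1]);print(ctrl.get_obs()["ee_pos"],ctrl.get_obs()["force"])
m=(t["img"].max(2)<28).astype(np.uint8);m[:, :340]=0;m[:,450:]=0;m[:180]=0;m[320:]=0
n,_,st,ce=cv2.connectedComponentsWithStats(m)
for i in range(1,n):
    if st[i,4]>60: print(st[i],ce[i],plane(t,ce[i],.205))
```

```text
[ 0.39570807 -0.33021111  0.32487989] [ 0.34629145  0.28042104 -0.08281612]
```

View pics/f.png

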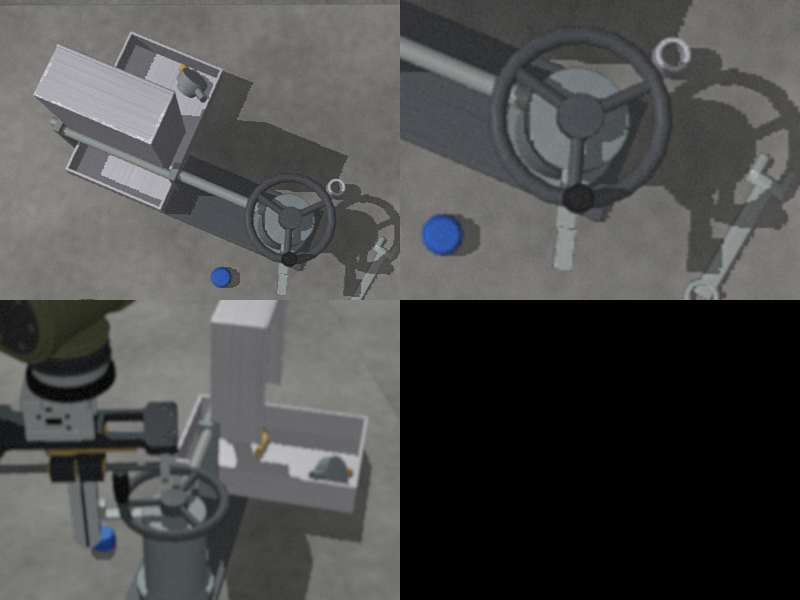

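The handle is at (389,279) full-frame, against (388.5,279) at the start, so one turn is complete. The regulator is in the tray. The stem is partly hidden, so I'll check where it rests.

Run:
```python
from h import *
t=ctrl.camera("top");s=ctrl.camera("side")
hsv=cv2.cvtColor(s["img"],cv2.COLOR_RGB2HSV)
m=cv2.inRange(hsv,(10,110,60),(30,255,255));m[:, :340]=0;m[300:]=0;m[:140]=0
n,_,st,ce=cv2.connectedComponentsWithStats(m)
R=None
y=np.array([.405,.914]);x=np.array([.914,-.405]);hub=np.array([.506,-.127])
for i in range(1,n):
    if st[i,4]>8:
        print(st[i],ce[i].round(1))
        for z in(.0,.01,.03,.06,.1):
            p=plane(s,ce[i],z);print(z,p.round(3),"stand xy",((p[:2]-hub)@x).round(3),((p[:2]-hub)@y).round(3))
# tray rim corners in top view -> stand frame, rim height guess
for q in((233,53),(322,92),(265,228)):
    p=plane(t,q,.055);print("tray",p.round(3),((p[:2]-hub)@x).round(3),((p[:2]-hub)@y).round(3))
cv2.imwrite("pics/g.png",cv2.resize(s["img"][160:270,310:460,::-1],None,fx=5,fy=5,interpolation=2))
```

```text
[600 140  40  38 516] [624.1 154.3]
0.0 [1.467 0.341 0.   ] stand xy 0.689 0.817
0.01 [1.455 0.326 0.01 ] stand xy 0.684 0.799
0.03 [1.431 0.297 0.03 ] stand xy 0.673 0.762
0.06 [1.394 0.253 0.06 ] stand xy 0.658 0.707
0.1 [1.346 0.194 0.1  ] stand xy 0.637 0.633
[371 208   8  17  45] [374.8 216. ]
0.0 [0.7   0.176 0.   ] stand xy 0.055 0.355
0.01 [0.697 0.163 0.01 ] stand xy 0.057 0.342
0.03 [0.69  0.137 0.03 ] stand xy 0.061 0.316
0.06 [0.679 0.099 0.06 ] stand xy 0.067 0.277
0.1 [0.665 0.047 0.1  ] stand xy 0.075 0.224
tray [0.861 0.14  0.055] 0.216 0.388
tray [ 0.786 -0.023  0.055] 0.213 0.208
tray [0.536 0.079 0.055] -0.056 0.201
```

View pics/g.png

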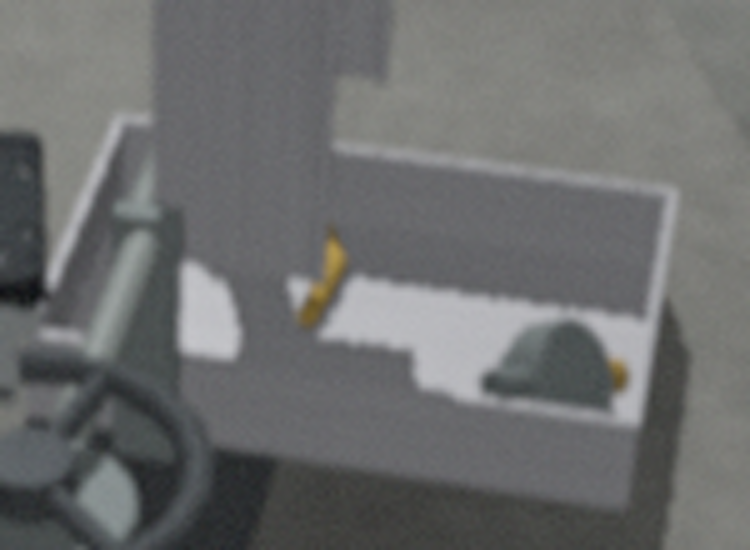

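The stem lies flat on the tray floor: stand x about 0.06 within −0.056…0.216, y about 0.34 within 0.21…0.39. Its seen length of about 75 mm fits a flat stem. The hand is clear.

```bash
python3 -c "
from station import ctrl
print(ctrl.hand_in())"
```

```text
the job is handed in; nothing more can be done
None
```

I pushed the wheel one full turn clockwise, with the handle back at its starting position on the pointer. The regulator and stem both lie in the scrap tray and the hand is clear; the job is handed in, but no verdict was returned.

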